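Secure the try-on mirror and index its slide to the next hole

TASK

Turn the brass turnbutton fully across the edge of the mirror to secure it in its cradle. Then pull the red plunger knob up to free the lock pin, slide the mirror carriage along the rail to the next hole, the one with the green dots, and push the knob fully down so that the pin is home in that hole. Finish while still holding the knob pressed fully down, because it springs up a little when let go; keep the mirror in its cradle and leave the spectacles, the case and the spray bottle where they are.

Things in the scene. Friction and masses are not known exactly. Their poses are not given: they have to be found in the camera images.
- stand: Fixed stand: rail 340 mm long, 40 mm wide, top 36 mm high, on black feet 150 mm wide. Origin on the table under the start hole's centre; x along the rail in the sliding direction, towards its bare end, y left of that, z up. Holes in the rail's top, 13 mm long (x), 18 mm deep, at x = -40, 0, 40, 80, 120 mm; green dots beside the goal hole (40 mm), black beside the next two.
- carriage (a joint): Travel of the blue carriage along the stand's +x, m: 0 at the start hole, 0.040 at the green-dotted hole, range -0.045 to 0.085. It carries the cradle with mirror, the turnbutton and the plunger. Sliding friction about 1.5 N; with the pin in a hole it has about 1.5 mm of play either way.
- knob (a point): Centre of the red plunger knob (upright cylinder, 30 mm in diameter, 26 mm high). At stand x = carriage travel, y = 0; height 83 mm when fully home, plus the plunger's joint value. Below it a 10 mm pin enters a steel boss 22 mm wide, top at 62 mm height; the carriage plate beneath has its top at 46 mm.
- plunger (a joint): Height of the plunger above fully home, m: 0 pushed down to its stop, at most 0.026. Its round-ended 10 mm pin reaches 16 mm into the rail at 0, is clear above 0.016. A 450 N/m spring rests it at about 0.006 when let go: carriage still locked, pin not home. About 3 N holds it fully down, 9 N fully up.
- turnbutton (a joint): Angle of the turnbutton, rad: 0 when it lies across the cradle's rim, along the stand's y axis and over the mirror (secured, against a stop); grows anticlockwise from above to 1.57, where it lies along the rim, clear of the mirror. Stays where it is left (friction 0.03 Nm).
- wing (a point): On the turnbutton's upright pivot, at 79 mm height, stand x = carriage travel - 100 mm, y = -54.5 mm. Brass bar 60 mm long, 12 mm wide, from 60 to 68 mm height, bearing a wing 36 mm long, 12 mm thick, top at 90 mm; both run along the point's y axis, centred on the pivot. Cradle and mirror below reach 58 mm height.
- cradle (a point): Centre of the cradle's floor, on the carriage, at height 50 mm, stand x = carriage travel - 100 mm, y = 0. The grey cradle is 138 mm (x) by 118 mm (y), its rim 8 mm high.
- mirror_mid (a point): Centre of the loose mirror in its cradle: black frame 110 x 90 x 8 mm with a pale glass, 0.18 kg, lying flat.
- glasses: Bystander: open brown-orange spectacles, 120 mm wide, 45 mm high, standing on the table. Origin on the table under the middle of the front; temples run 138 mm along its x axis.
- case: Bystander: closed dark blue spectacle case, 160 x 60 x 44 mm. Origin at the centre of its underside.
- spray: Bystander: lens spray bottle with blue cap, 44 mm in diameter, 110 mm high. Origin at the centre of its underside.
There are look-alikes about, which are no part of the job. Of the things like the part that bears mirror_mid, leave any that is blue; of the rest the smaller one is meant.

How it is judged:
By the outcome, as a careful person would: the job done as asked, in the order asked, and still so for the second after the job is handed in, while the arm keeps its last pose, push and grip.
It also fails if it takes over 54 s, if anything falls off the work surface, if the arm or the gripper's body presses on something with over 40 N, if the wrist force passes 120 N, or if a joint passes its speed limit or range.

ROBOT

A 7-joint arm with a two-finger parallel gripper is mounted at the origin on the work surface. World frame = base frame: x ahead of the robot, y to its left, z up, the work surface at z = 0. Lengths are in m, angles in rad, forces in N, time in s.
With the tool pointing down it reaches from about 0.425 to 0.875 m from the base axis. Payload 4.7 kg.
Tool frame: the origin (TCP) lies on the centre line of the jaws, within the pads' length; the fingertips stand 14 mm ahead of it and the grasp point (between the pads) lies 5 mm behind it; z points along the fingers, y is the direction in which the jaws open and shut (so a half turn about z gives the same grasp; the last joint's range is limited). The gripper opens to 87 mm and grips with 3 to 60 N. Pads are 19 mm wide; open, the fingers measure 117 mm over their backs; the gripper's body (75 mm by 190 mm) begins 51 mm behind the grasp point.
Start: joints at [1.334, 0.321, -0.07, 1.45, 0.023, 1.371, -0.057], TCP at [0.161, -0.63, 0.209] pointing down, gripper open.
Joint ranges: [-2.86, 2.86], [-0.3, 2.09], [-1.38, 1.24], [0.06, 2.45], [-1.56, 4.7], [0.09, 2.05], [-2.69, 2.69]. Speed limits (rad/s): [2.57, 2.57, 3.14, 3.14, 3.14, 3.14, 3.14].

INTERFACE

Orientations are given as a rotation vector (axis times angle).
In Python, from bench import ctrl, optics, models gives the robot as it stands. The module is installed in compiled form; this text tells all that it offers.
- The arm moves only by the tool arm_command, never from a script. Its argument "motion" is a list of rows, each a list of 3 entries, a list of its own where there are three numbers: the shift along the tool's x, y, z in mm, then the turn, a rotation vector about the tool's x, y, z in degrees, then the closure, from 0 (fully open) to 1 (shut). In form: [[[x, y, z], [ax, ay, az], claw], ...]. A call has 1 to 8 rows; each row shifts and turns the commanded pose from where the row before left it, along the tool's axes as they then stand; what a row does not reach is not made up. A row lasts 1/12 s, in which the tool goes at most 41.7 mm and 7.16 degrees, less where a joint would pass 70% of its speed; a pose out of reach is approached as far as the arm can. A call with a gripper value outside its range is refused whole. The fingers move at their own pace and stop on an object; "force" is the grip in N (left out, the last holds). Time passes only in rows, so rows that do not move let the fingers close. It gives the time, the measured TCP pose, the force and the opening at its end, in the units of the state.
- ctrl.get_state(): the state, without advancing time (a new reading comes with each control period).
- optics.get_image(name): name is "side" or "top" or "wrist"; returns (picture, depth): 400x640x3 uint8, blue, green, red; 400x640 float32, m along the optical axis (not along the pixel's ray), 0 where there is no reading.
- optics.camera_model(name): a dict with "fovy" (degrees; the focal length in pixels is half the picture's height over the tangent of half this angle, whatever the lens; pixels are square), "cx", "cy" (the principal point, pixels), "distortion" ([k1, k2, p1, p2, k3] as OpenCV has them; the pictures are not rectified), "rvec" (rotation vector, rad) and "tvec" (3), from world to camera coordinates, as OpenCV has them; the wrist camera has in their place "mount" (4x4, takes a point from camera to tool coordinates, whose origin is the TCP and whose axes are the flange's). Camera axes: x right, y down, z forward; pixel columns grow to the right and rows downward; lengths in m; the calibration is good to about 2 mm. A picture is of the moment at which its call begins: read the wrist's pose just before it. camera_model takes no time and is no camera call.
- ctrl.close_job(): hands the job in, once; it reports no verdict.
Trained networks look in the newest picture that a camera, given by its name, has taken for a name from the list of things; names that differ only in an ending like _2 or _b are one class to them, and where a whole thing is asked for, a point or a joint stands for the part that bears it (a point fixed in the world has none). Each returns a list of dicts, best first, with "conf" (0 to 1); they miss things now and then, are a little off and sometimes report something else, mostly with a low value. They report only what shows in the picture. A call takes as long as a camera call. They do not tell look-alikes from the thing itself.
- models.search_frame(camera, target): "location" ([x, y, z] in m, in the coordinates of the camera as it stood for that picture, good to about 4 mm: the middle of the surface that is visible of it).
- models.silhouettes(camera, target): "pixels" (400x640 bool, what is visible of it).
The state is a dict: "time": time; "joint_positions": joint angles; "qd": joint speeds; "joint_torque": joint torques, N m; "position": TCP position; "tool_rot": TCP orientation; "ft_force": force on the tool from outside, world axes, zero at the start; "torque": the same for the moment, N m; "grip_width": opening from 0.0 (shut) to 1.0 (fully open).
Only numpy, scipy, OpenCV 4.12 (cv2) and the standard library are available. Lean on these libraries where they do the work, as an engineer would, in place of code of your own. Each camera call takes 0.05 s, during which the arm holds its last target.

## Working session

There is one attempt and no reset: what is moved stays moved. The work goes in short steps, Python scripts to look and compute and a tool call to move; the robot and the scene stay as the last step left them, time stands still between calls to the robot, and variables do not carry over. Pictures are saved under pics/ and viewed, and the job is handed in when it is done.

Besides the shell and the picture viewer there is one more tool, called after ">>>" as a command line: name --argument value ..., lists and objects as JSON in quotes. arm_command: Moves the arm, as the interface text tells. Its arguments: {"type":"object","properties":{"motion":{"type":"array","items":{"type":"array"}},"force":{"type":"number"}},"required":["motion"]}

```bash
mkdir -p pics; cat > h.py <<'E'
import numpy as np, cv2
from bench import ctrl, optics, models
def K(m):
    f=200/np.tan(np.radians(m['fovy'])/2)
    return np.array([[f,0,m['cx']],[0,f,m['cy']],[0,0,1]]),np.array(m['distortion'],float)
def T_w2c(name,st=None):
    m=optics.camera_model(name);T=np.eye(4)
    if 'mount' in m:
        W=np.eye(4);W[:3,:3]=cv2.Rodrigues(np.array(st['tool_rot'],float))[0];W[:3,3]=st['position']
        return np.linalg.inv(W@np.array(m['mount']))
    T[:3,:3]=cv2.Rodrigues(np.array(m['rvec'],float))[0];T[:3,3]=m['tvec'];return T
def c2w(name,p,st=None):
    p=np.atleast_2d(p);T=np.linalg.inv(T_w2c(name,st));return p@T[:3,:3].T+T[:3,3]
def px2w(name,uv,d,st=None):
    k,D=K(optics.camera_model(name));n=cv2.undistortPoints(np.array(uv,float).reshape(-1,1,2),k,D).reshape(-1,2)
    d=np.atleast_1d(d);return c2w(name,np.c_[n*d[:,None],d],st)
def px2plane(name,uv,z,st=None):
    a=px2w(name,uv,np.ones(len(np.reshape(uv,(-1,2)))),st);o=c2w(name,[0,0,0],st)[0]
    s=(z-o[2])/(a[:,2]-o[2]);return o+(a-o)*s[:,None]
def w2px(name,p,st=None):
    T=T_w2c(name,st);k,D=K(optics.camera_model(name))
    return cv2.projectPoints(np.atleast_2d(np.array(p,float)),cv2.Rodrigues(T[:3,:3])[0],T[:3,3],k,D)[0].reshape(-1,2)
E
python3 - <<'E'
from h import *
st=ctrl.get_state();print({k:np.round(v,3) for k,v in st.items()})
for c in ['top','side','wrist']:
    im,d=optics.get_image(c);cv2.imwrite(f'pics/{c}0.png',im);np.save(f'pics/{c}0d.npy',d)
    print(c,optics.camera_model(c))
    if c!='wrist' :
        for t in ['knob','wing','mirror_mid','cradle','stand','turnbutton']:
            for r in models.search_frame(c,t): 
                w=c2w(c,r['location'])[0];print(c,t,round(r['conf'],2),w.round(3),w2px(c,w)[0].round())
E
```

```text
{'time': np.float64(0.0), 'joint_positions': array([ 1.334,  0.322, -0.07 ,  1.452,  0.023,  1.371, -0.057]), 'qd': array([ 0.   , -0.002, -0.001,  0.001, -0.001, -0.002,  0.001]), 'joint_torque': array([ 0.0000e+00, -4.9129e+01, -4.0400e-01, -3.1253e+01, -6.4000e-02,
        4.4000e-02,  0.0000e+00]), 'position': array([ 0.161, -0.629,  0.208]), 'tool_rot': array([-3.115e+00, -3.930e-01,  1.000e-03]), 'ft_force': array([ 0.2  , -1.143, -0.471]), 'torque': array([-0.012,  0.007, -0.017]), 'grip_width': np.float64(1.0)}
top {'fovy': 43.7005337271603, 'cx': 321.18627100813876, 'cy': 194.87091428218, 'distortion': array([-0.14873429,  0.        ,  0.        ,  0.        ,  0.        ]), 'rvec': array([ 2.11167719, -2.14582119,  0.16684729]), 'tvec': array([0.06949799, 0.57440156, 1.34521616])}
top knob 0.54 [ 0.493 -0.005  0.099] [346. 222.]
top wing 0.47 [ 0.544 -0.101  0.089] [381. 203.]
top mirror_mid 0.89 [0.345 0.012 0.008] [340. 278.]
top mirror_mid 0.87 [ 0.483 -0.1    0.06 ] [380. 226.]
top mirror_mid 0.8 [ 0.687 -0.229  0.015] [420. 157.]
top cradle 0.87 [ 0.492 -0.064  0.058] 
[... 746 characters left out ...]
.01 ] [258. 302.]
side cradle 0.72 [ 0.481 -0.095  0.061] [353. 268.]
side stand 0.79 [ 0.474 -0.087  0.038] [347. 277.]
side turnbutton 0.54 [ 0.535 -0.11   0.074] [379. 251.]
wrist {'fovy': 63.32932596458107, 'cx': 320.9349668846233, 'cy': 204.25113186635235, 'distortion': array([-0.04409675,  0.        ,  0.        ,  0.        ,  0.        ]), 'mount': array([[-2.93237822e-04, -9.69337801e-01, -2.45731849e-01,
         6.73533099e-02],
       [ 9.99999339e-01, -1.10256605e-05, -1.14983076e-03,
         1.43711961e-03],
       [ 1.11186506e-03, -2.45732024e-01,  9.69337163e-01,
        -1.75236633e-01],
       [ 0.00000000e+00,  0.00000000e+00,  0.00000000e+00,
         1.00000000e+00]])}
```

View pics/top0.png

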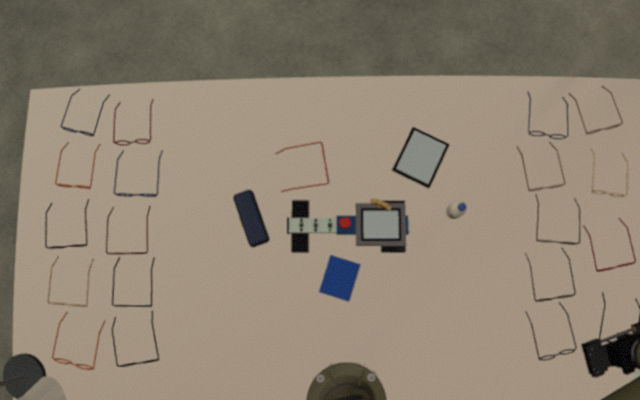

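View pics/side0.png

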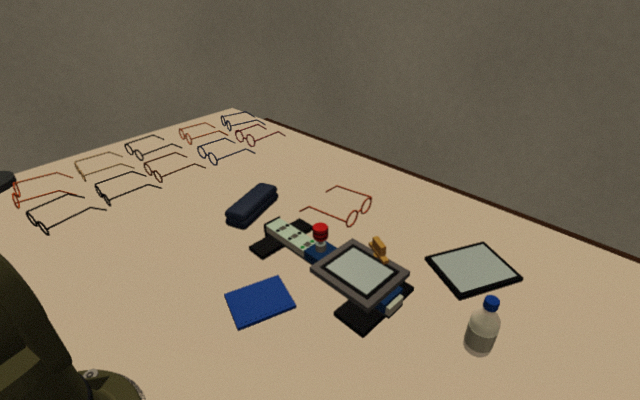

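```bash
python3 - <<'E'
import cv2
a=cv2.imread('pics/top0.png')[170:300,290:450];cv2.imwrite('pics/crop0.png',cv2.resize(a,None,fx=4.6,fy=4.6,interpolation=cv2.INTER_CUBIC))
E
```

```text
(no output)
```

View pics/crop0.png

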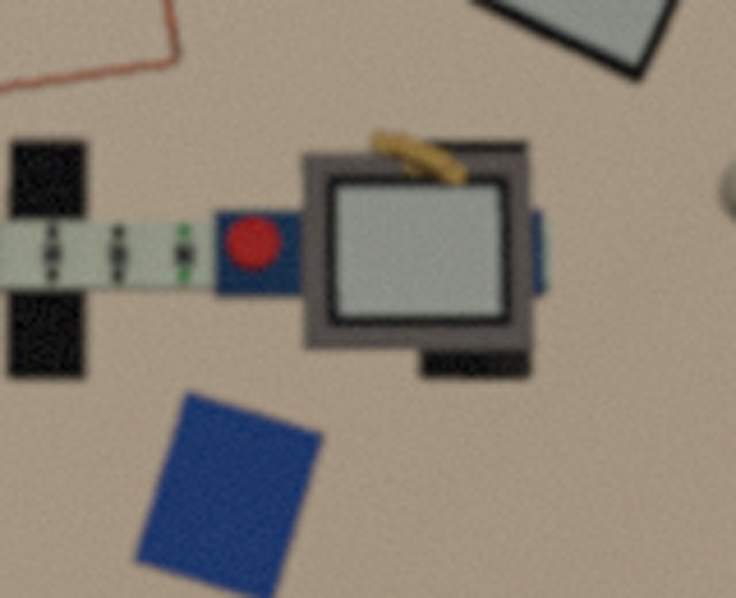

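Mirror candidates: the blue tile at (340,278) is excluded, the mirror in the cradle at (381,225) is the smaller one, and the loose mirror at (420,157) is larger. I choose (381,225). The crop shows it in the grey cradle, with the brass turnbutton at (381,203) about 65° open, the knob at (346,223) and the green dots at (330,225). Next I move in for a wrist view.

>>> arm_command --motion '[[[23.5, -23.4, -4.5], [0, 0, 0], 0], [[23.5, -23.4, -4.5], [0, 0, 0], 0], [[23.5, -23.4, -4.5], [0, 0, 0], 0], [[23.5, -23.4, -4.5], [0, 0, 0], 0], [[23.5, -23.4, -4.5], [0, 0, 0], 0], [[23.5, -23.4, -4.5], [0, 0, 0], 0], [[23.5, -23.4, -4.5], [0, 0, 0], 0], [[23.5, -23.4, -4.5], [0, 0, 0], 0]]'

```text
time: 1.42
position: [0.2976, -0.4002, 0.2454]
tool_rot: [3.116, 0.393, 0.0]
ft_force: [0.7, -0.0, 0.8]
grip_width: 0.996
```

>>> arm_command --motion '[[[23.5, -23.4, -4.5], [0, 0, 0], 0], [[23.5, -23.4, -4.5], [0, 0, 0], 0], [[23.5, -23.4, -4.5], [0, 0, 0], 0], [[23.5, -23.4, -4.5], [0, 0, 0], 0], [[23.5, -23.4, -4.5], [0, 0, 0], 0], [[23.5, -23.4, -4.5], [0, 0, 0], 0], [[23.5, -23.4, -4.5], [0, 0, 0], 0], [[23.5, -23.4, -4.5], [0, 0, 0], 0]]'

```text
time: 2.08
position: [0.4332, -0.1721, 0.2815]
tool_rot: [3.116, 0.393, 0.001]
ft_force: [0.6, -0.4, 0.5]
grip_width: 0.999
```

>>> arm_command --motion '[[[23.5, -23.4, -4.5], [0, 0, 0], 0], [[23.5, -23.4, -4.5], [0, 0, 0], 0], [[23.5, -23.4, -4.5], [0, 0, 0], 0], [[23.5, -23.4, -4.5], [0, 0, 0], 0], [[0, 0, 0], [0, 0, 0], 0], [[0, 0, 0], [0, 0, 0], 0]]'

```text
time: 2.58
position: [0.5011, -0.0574, 0.2993]
tool_rot: [-3.116, -0.401, -0.001]
ft_force: [0.2, -0.6, 0.6]
grip_width: 0.999
```

```bash
cat > look.py <<'E'
from h import *
import sys
n=sys.argv[1]
st=ctrl.get_state();print({k:np.round(st[k],4) for k in['time','position','tool_rot','ft_force','grip_width']})
im,d=optics.get_image('wrist');cv2.imwrite(f'pics/{n}.png',im);np.save(f'pics/{n}.npy',d)
import pickle;pickle.dump(st,open(f'pics/{n}.st','wb'))
for t in sys.argv[2:]:
    for r in models.search_frame('wrist',t):
        w=c2w('wrist',r['location'],st)[0];print(t,round(r['conf'],2),w.round(4),w2px('wrist',w,st)[0].round())
E
python3 look.py w1 knob wing turnbutton mirror_mid cradle stand
```

```text
{'time': np.float64(2.5833), 'position': array([ 0.5011, -0.0574,  0.2993]), 'tool_rot': array([-3.1159e+00, -4.0070e-01, -1.2000e-03]), 'ft_force': array([ 0.2479, -0.6201,  0.5513]), 'grip_width': np.float64(0.999)}
knob 0.74 [ 0.5485 -0.1037  0.0866] [368. 151.]
knob 0.71 [ 0.496  -0.0074  0.1002] [277. 175.]
knob 0.58 [0.5198 0.2517 0.0394] [ 97. 102.]
wing 0.79 [ 0.5491 -0.101   0.0879] [366. 150.]
turnbutton 0.94 [ 0.5457 -0.1038  0.0912] [368. 154.]
mirror_mid 0.93 [0.3784 0.0041 0.0105] [261. 238.]
mirror_mid 0.78 [ 0.4892 -0.1014  0.0555] [350. 193.]
mirror_mid 0.75 [ 0.6896 -0.2301  0.0084] [478.  70.]
cradle 0.81 [ 0.5032 -0.0604  0.0556] [323. 175.]
cradle 0.67 [ 0.5275 -0.3085  0.0712] [511. 207.]
stand 0.88 [0.4987 0.0045 0.0347] [276. 163.]
```

View pics/w1.png

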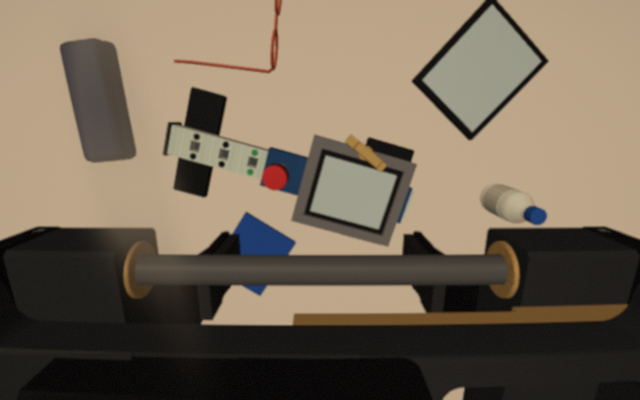

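```bash
python3 - <<'E'
import cv2
a=cv2.imread('pics/w1.png')[80:260,150:430];cv2.imwrite('pics/c1.png',cv2.resize(a,None,fx=2.8,fy=2.8,interpolation=cv2.INTER_CUBIC))
from h import *
import pickle
st=pickle.load(open('pics/w1.st','rb'))
hsv=cv2.cvtColor(cv2.imread('pics/w1.png'),cv2.COLOR_BGR2HSV)
d=np.load('pics/w1.npy')
def pts(mask,x0,x1,y0,y1):
    m=np.zeros_like(mask);m[y0:y1,x0:x1]=mask[y0:y1,x0:x1];ys,xs=np.nonzero(m&(d>0))
    return px2w('wrist',np.c_[xs,ys],d[ys,xs],st),np.c_[xs,ys]
H,S,V=[hsv[...,i].astype(int) for i in range(3)]
p,_=pts(((H<8)|(H>172))&(S>150),240,310,150,200);t=p[p[:,2]>p[:,2].max()-.012];print('knob',len(p),p.max(0),p.min(0),'top centre',t.mean(0),(t.max(0)+t.min(0))/2)
p,_=pts((H>12)&(H<28)&(S>110)&(V>90),335,395,125,180);print('brass',len(p),p.min(0),p.max(0))
b=p[p[:,2]>.08];r=cv2.minAreaRect((b[:,:2]*1000).astype(np.float32));print('wing z>80',len(b),r)
r=cv2.minAreaRect((p[:,:2]*1000).astype(np.float32));print('all',r)
E
```

```text
knob 510 [0.50707496 0.01423223 0.10368155] [ 0.47009053 -0.01884004  0.04458971] top centre [ 0.49333904 -0.00479963  0.10100455] [ 0.49308528 -0.00475575  0.09770335]
brass 510 [ 0.52869238 -0.13801833  0.00767966] [ 0.56132726 -0.07662771  0.09208585]
wing z>80 308 ((544.3446044921875, -104.78684997558594), (36.32772445678711, 11.914706230163574), 64.93756103515625)
all ((543.8530883789062, -107.23483276367188), (64.39594268798828, 19.36834716796875), 73.78644561767578)
```

View pics/c1.png

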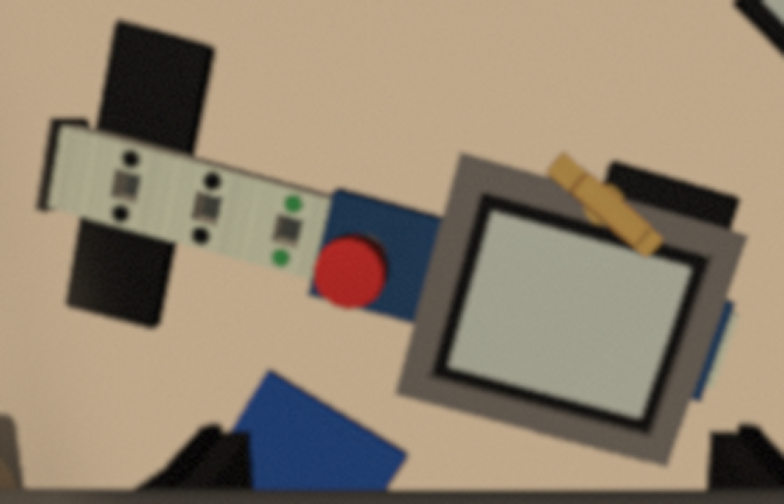

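```bash
python3 - <<'E'
from h import *
import pickle
st=pickle.load(open('pics/w1.st','rb'))
f=lambda a,z:px2plane('wrist',np.array(a)/2.8+[150,80],z,st)
c=f([(462,153),(747,237),(667,465),(398,393)],.058);h=f([(287,230),(207,207),(126,185)],.036);k=f([(350,270)],.102)
print(c,c.mean(0),'\n',h,k)
print('yaw holes',np.degrees(np.arctan2(*(h[2]-h[0])[[1,0]])),'cradle',np.degrees(np.arctan2(*(c[0]-c[1])[[1,0]])),np.degrees(np.arctan2(*(c[3]-c[2])[[1,0]])))
for a,b in[(0,1),(1,2),(2,3),(3,0)]:print(np.linalg.norm(c[a]-c[b]))
w=np.array([.5443,-.1048]);print('cradle-knob',c.mean(0)[:2]-k[0,:2],'wing',w-c.mean(0)[:2])
E
```

```text
[[ 0.55013808 -0.03786004  0.058     ]
 [ 0.54685755 -0.17431199  0.058     ]
 [ 0.43060154 -0.17229339  0.058     ]
 [ 0.43317965 -0.03617569  0.058     ]] [ 0.49019421 -0.10516027  0.058     ] 
 [[0.49263099 0.03523533 0.036     ]
 [0.49381147 0.0750255  0.036     ]
 [0.4944193  0.11504407 0.036     ]] [[ 0.49406519 -0.00513172  0.102     ]]
yaw holes 88.71636448847237 cradle 88.62278236903505 88.91493240149372
0.13649138177349668
0.11627353207000819
0.1361421123487262
0.11697055568373776
cradle-knob [-0.00387098 -0.10002855] wing [0.05410579 0.00036027]
```

>>> arm_command --motion '[[[15.2, 28.6, 10], [0, 0, 0], 0], [[15.2, 28.6, 15], [0, 0, 0], 0], [[0, 0, 20], [0, 0, -7], 0], [[0, 0, 20], [0, 0, -7], 0], [[0, 0, 20], [0, 0, -7], 0], [[0, 0, 20], [0, 0, -7], 0], [[0, 0, 20], [0, 0, -7], 0], [[0, 0, 20], [0, 0, -7], 0]]'

```text
time: 3.6
position: [0.5438, -0.1083, 0.1529]
tool_rot: [2.765, 1.49, -0.0]
ft_force: [0.3, 0.7, 0.6]
grip_width: 0.997
```

>>> arm_command --motion '[[[0, 0, 15], [0, 0, -4.3], 0.4], [[0, 0, 15], [0, 0, -4], 0.4], [[0, 0, 0], [0, 0, 0], 0.4], [[0, 0, 0], [0, 0, 0], 0.4], [[0, 0, 0], [0, 0, 0], 0.4], [[0, 0, 0], [0, 0, 0], 0.4]]'

```text
time: 4.1
position: [0.5449, -0.1079, 0.1252]
tool_rot: [2.654, 1.677, 0.002]
ft_force: [1.7, 0.0, 0.1]
grip_width: 0.647
```

```bash
python3 look.py w2 wing;python3 - <<'E'
from h import *
im,d=optics.get_image('side');cv2.imwrite('pics/s2.png',cv2.resize(im[150:350,220:540],None,fx=2.4,fy=2.4,interpolation=cv2.INTER_CUBIC))
st=ctrl.get_state();print(cv2.Rodrigues(st['tool_rot'])[0].round(4))
E
```

```text
{'time': np.float64(4.1), 'position': array([ 0.5449, -0.1079,  0.1252]), 'tool_rot': array([2.6544e+00, 1.6773e+00, 1.9000e-03]), 'ft_force': array([1.6676, 0.0197, 0.1476]), 'grip_width': np.float64(0.6474)}
wing 0.81 [ 0.5494 -0.097   0.0891] [318. 206.]
[[ 4.284e-01  9.036e-01  1.400e-03]
 [ 9.036e-01 -4.284e-01 -8.000e-04]
 [-1.000e-04  1.600e-03 -1.000e+00]]
```

View pics/w2.png

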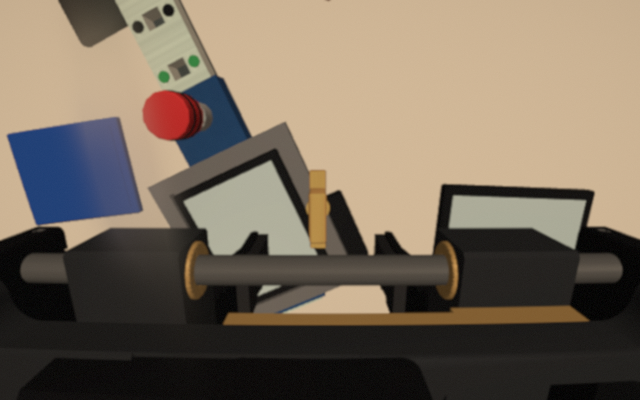

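View pics/s2.png

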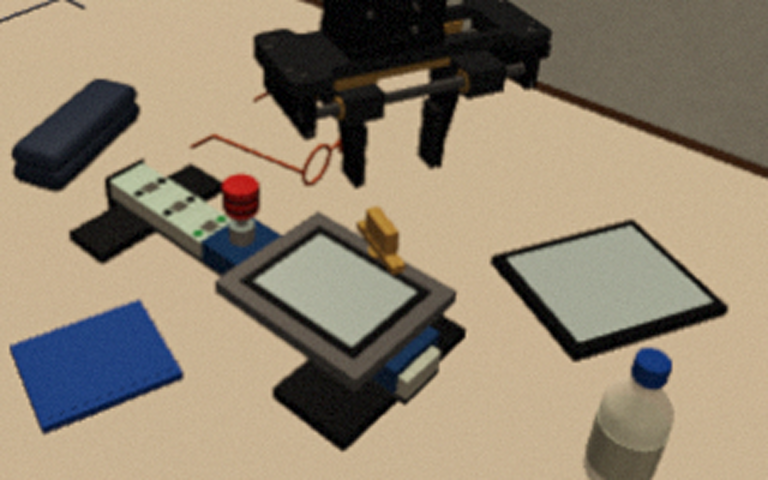

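```bash
python3 - <<'E'
from h import *
import pickle
st=pickle.load(open('pics/w2.st','rb'));d=np.load('pics/w2.npy')
hsv=cv2.cvtColor(cv2.imread('pics/w2.png'),cv2.COLOR_BGR2HSV).astype(int);H,S,V=hsv[...,0],hsv[...,1],hsv[...,2]
m=(H>12)&(H<28)&(S>110)&(V>90);m[:160]=0;m[255:]=0;m[:,:300]=0;m[:,335:]=0
ys,xs=np.nonzero(m&(d>0));p=px2w('wrist',np.c_[xs,ys],d[ys,xs],st)
b=p[p[:,2]>.08];r=cv2.minAreaRect((b[:,:2]*1000).astype(np.float32));print(r,b[:,2].max())
R=cv2.Rodrigues(st['tool_rot'])[0];q=(b-st['position'])@R;print(q.min(0),q.max(0),q.mean(0))
E
```

```text
((544.3709106445312, -105.00434875488281), (35.851295471191406, 11.679178237915039), 64.58464050292969) 0.09109529558230431
[-0.01554294 -0.00765277  0.03411941] [0.02030814 0.00402884 0.04478848] [ 0.00378233 -0.00155073  0.03619553]
```

>>> arm_command --motion '[[[2.4, -1.8, 15], [0, 0, 0], 0.4], [[0, 0, 14], [0, 0, 0], 0.4], [[0, 0, 10], [0, 0, 0], 0.4], [[0, 0, 0], [0, 0, 0], 0.4]]'

```text
time: 4.58
position: [0.542, -0.1045, 0.0831]
tool_rot: [-2.653, -1.679, 0.004]
ft_force: [-0.4, -0.1, -0.6]
grip_width: 0.599
```

>>> arm_command --motion '[[[0, 0, 0], [0, 0, 0], 1], [[0, 0, 0], [0, 0, 0], 1], [[0, 0, 0], [0, 0, 0], 1], [[0, 0, 0], [0, 0, 0], 1], [[0, 0, 0], [0, 0, 0], 1], [[0, 0, 0], [0, 0, 0], 1], [[0, 0, 0], [0, 0, 0], 1], [[0, 0, 0], [0, 0, 0], 1]]' --force 15

```text
time: 5.25
position: [0.5435, -0.1046, 0.085]
tool_rot: [2.654, 1.68, -0.0]
ft_force: [-0.2, 0.1, -0.4]
grip_width: 0.079
```

>>> arm_command --motion '[[[0, 0, 0], [0, 0, 0], 1]]'

```text
time: 5.33
position: [0.5435, -0.1046, 0.085]
tool_rot: [2.654, 1.68, -0.0]
ft_force: [0.6, -0.2, 0.4]
grip_width: 0.034
```

```bash
python3 look.py w3 wing;python3 - <<'E'
from h import *
im,d=optics.get_image('side');cv2.imwrite('pics/s3.png',cv2.resize(im[150:350,220:540],None,fx=2.4,fy=2.4,interpolation=cv2.INTER_CUBIC))
E
```

```text
{'time': np.float64(5.3333), 'position': array([ 0.5435, -0.1046,  0.085 ]), 'tool_rot': array([ 2.6543,  1.6803, -0.    ]), 'ft_force': array([ 0.5885, -0.2402,  0.403 ]), 'grip_width': np.float64(0.0336)}
wing 0.62 [ 0.5562 -0.0907  0.0856] [329. 211.]
```

View pics/w3.png

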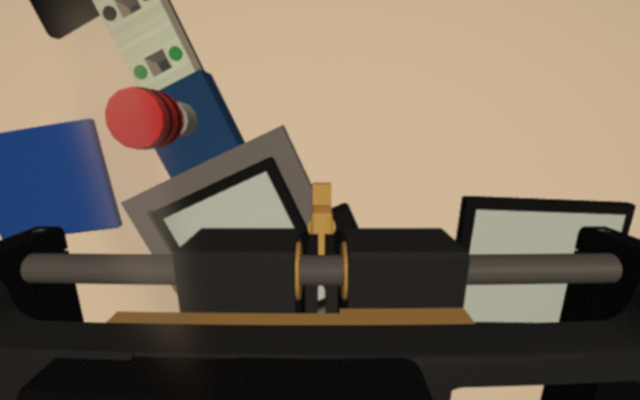

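View pics/s3.png

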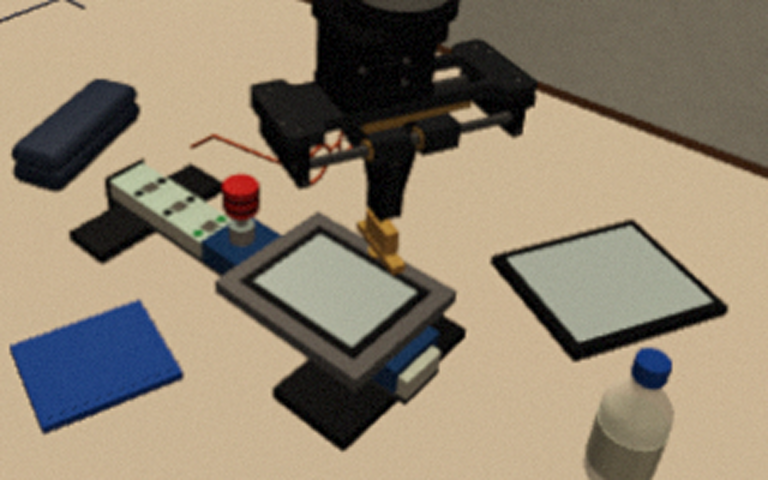

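```bash
python3 - <<'E'
from h import *
st=ctrl.get_state()
P=[[.5435,-.1046,.071],[.5444,-.105,.09],[.5444,-.105,.068],[.5444+.0076,-.105+.0163,.09],[.5444-.0076,-.105-.0163,.09]]
print(((w2px('side',P)-[220,150])*2.4).round(), w2px('wrist',P,st).round())
im,d=optics.get_image('side')
cv2.imwrite('pics/s4.png',cv2.resize(im[200:280,330:430],None,fx=7,fy=7,interpolation=cv2.INTER_CUBIC))
print(((w2px('side',P)-[330,200])*7).round())
im=cv2.imread('pics/w3.png');cv2.imwrite('pics/w4.png',cv2.resize(im[170:330,270:370],None,fx=3.7,fy=3.7,interpolation=cv2.INTER_CUBIC))
E
```

```text
[[382. 238.]
 [384. 219.]
 [383. 241.]
 [374. 206.]
 [396. 233.]] [[319. 233.]
 [321. 244.]
 [321. 231.]
 [320. 213.]
 [321. 274.]]
[[343. 345.]
 [351. 289.]
 [346. 353.]
 [320. 250.]
 [385. 330.]]
```

View pics/s4.png

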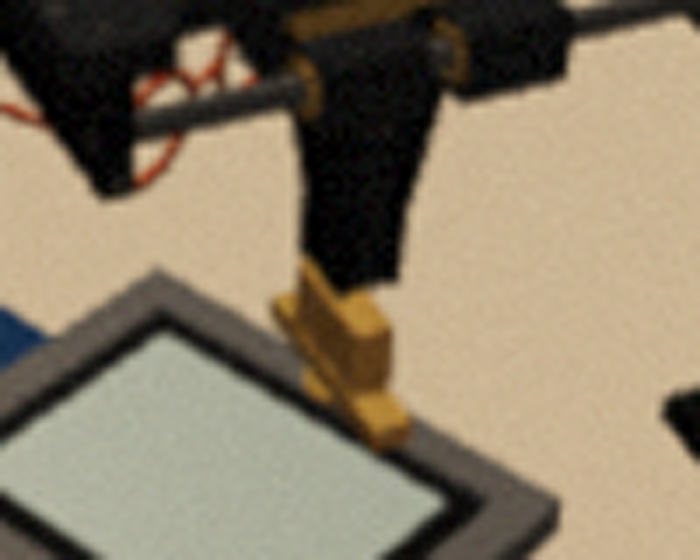

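View pics/w4.png

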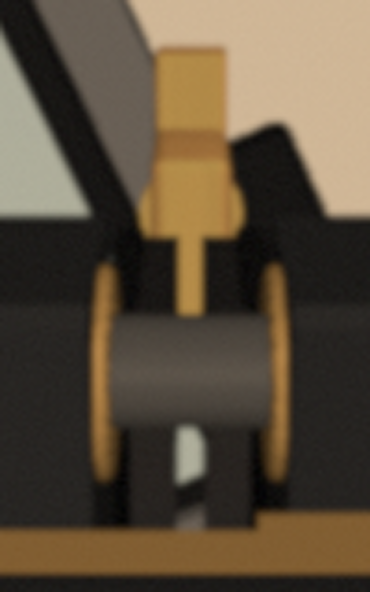

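```bash
python3 - <<'E'
from h import *
import pickle
print('side cam',c2w('side',[0,0,0]))
st=pickle.load(open('pics/w2.st','rb'));R=cv2.Rodrigues(st['tool_rot'])[0]
for dz in(-.01,0,.014):
    P=[np.array(st['position'])+R@[0,s*.029,dz] for s in(-1,1)]
    print(dz,((w2px('side',P)-[220,150])*2.4).round())
im,d=optics.get_image('side')
st=ctrl.get_state();print(st['position'],st['grip_width'])
for (u,v) in [(345,270),(360,200),(385,275),(330,275),(370,310),(370,360)]:
    x=int(330+u/7);y=int(200+v/7);print((u,v),px2w('side',[[x,y]],[d[y,x]]).round(4))
E
```

```text
side cam [[ 0.09636627 -0.40368229  0.5195788 ]]
-0.01 [[357. 181.]
 [427. 164.]]
0 [[356. 192.]
 [426. 175.]]
0.014 [[355. 207.]
 [424. 190.]]
[ 0.54349615 -0.10460039  0.08491828] 0.002273608546009645
(345, 270) [[ 0.532  -0.1101  0.1077]]
(360, 200) [[ 0.5355 -0.1102  0.128 ]]
(385, 275) [[ 0.5427 -0.1159  0.1023]]
(330, 275) [[ 0.53   -0.1074  0.1051]]
(370, 310) [[ 0.5404 -0.1121  0.09  ]]
(370, 360) [[ 0.5318 -0.1191  0.0827]]
```

```bash
python3 - <<'E'
from h import *
import pickle
st=pickle.load(open('pics/w1.st','rb'));R=cv2.Rodrigues(st['tool_rot'])[0]
for dz in(-.03,-.02,-.01,0,.014):
    P=[np.array(st['position'])+R@[x,s*.0435,dz] for s in(-1,1) for x in(-.0095,.0095)]
    print(dz,w2px('wrist',P,st).round().tolist())
im=cv2.imread('pics/w1.png');cv2.imwrite('pics/w5.png',cv2.resize(im[210:340,180:460],None,fx=2.8,fy=2.8,interpolation=cv2.INTER_CUBIC))
im,d=optics.get_image('side')
ys,xs=np.mgrid[225:245,370:390];p=px2w('side',np.c_[xs.ravel(),ys.ravel()],d[ys,xs].ravel())
v=im[ys,xs].max(-1).ravel();f=(v<50);q=p[f&(np.linalg.norm(p[:,:2]-[.5435,-.1046],axis=1)<.03)]
print(np.sort(q[:,2])[:25].round(4));print(q[np.argsort(q[:,2])[:10]].round(4))
E
```

```text
-0.03 [[230.0, 280.0], [228.0, 244.0], [406.0, 281.0], [409.0, 244.0]]
-0.02 [[236.0, 271.0], [233.0, 237.0], [402.0, 272.0], [404.0, 237.0]]
-0.01 [[240.0, 263.0], [238.0, 231.0], [397.0, 263.0], [399.0, 231.0]]
0 [[244.0, 256.0], [242.0, 225.0], [393.0, 256.0], [395.0, 225.0]]
0.014 [[249.0, 247.0], [248.0, 218.0], [389.0, 247.0], [390.0, 218.0]]
[0.0996 0.1007 0.1009 0.1012 0.1013 0.1014 0.1014 0.1015 0.1021 0.1026
 0.103  0.1033 0.1034 0.1035 0.1037 0.1038 0.1039 0.1041 0.1042 0.1042
 0.1044 0.1045 0.1045 0.1048 0.1049]
[[ 0.5383 -0.1105  0.0996]
 [ 0.5312 -0.1091  0.1007]
 [ 0.5454 -0.1163  0.1009]
 [ 0.5354 -0.1103  0.1012]
 [ 0.5425 -0.114   0.1013]
 [ 0.5413 -0.1127  0.1014]
 [ 0.5437 -0.1153  0.1014]
 [ 0.5399 -0.1114  0.1015]
 [ 0.5308 -0.107   0.1021]
 [ 0.5362 -0.1096  0.1026]]
```

View pics/w5.png

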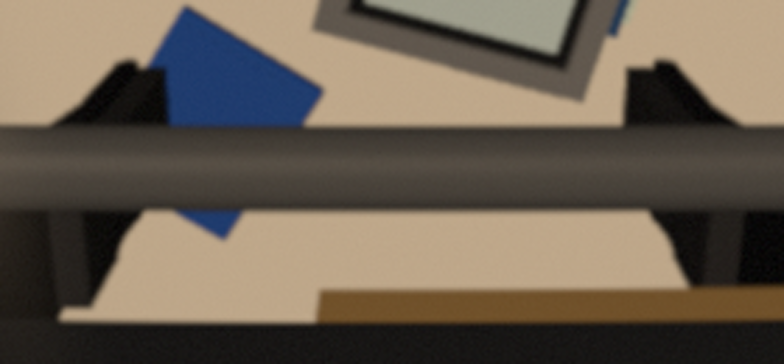

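The state puts the fingertips at z = 0.071, but both cameras show them at about 0.099, so the tips are about 14 mm behind the TCP. The fingers closed just above the wing. I'll open them and go lower while watching the force.

>>> arm_command --motion '[[[0, 0, -6], [0, 0, 0], 0.5], [[0, 0, 0], [0, 0, 0], 0.5], [[0, 0, 0], [0, 0, 0], 0.5], [[0, 0, 0], [0, 0, 0], 0.5], [[0, 0, 0], [0, 0, 0], 0.5], [[0, 0, 0], [0, 0, 0], 0.5], [[0, 0, 0], [0, 0, 0], 0.5]]'

```text
time: 6.22
position: [0.5434, -0.1046, 0.0908]
tool_rot: [-2.654, -1.68, 0.0]
ft_force: [0.2, 0.0, 0.1]
grip_width: 0.442
```

>>> arm_command --motion '[[[0, 0, 10], [0, 0, 0], 0.5], [[0, 0, 10], [0, 0, 0], 0.5], [[0, 0, 7], [0, 0, 0], 0.5], [[0, 0, 4], [0, 0, 0], 0.5], [[0, 0, 0], [0, 0, 0], 0.5], [[0, 0, 0], [0, 0, 0], 0.5]]'

```text
time: 6.72
position: [0.5432, -0.1044, 0.0594]
tool_rot: [-2.654, -1.68, 0.001]
ft_force: [1.9, -0.1, -0.0]
grip_width: 0.499
```

```bash
cat > side.py <<'E'
from h import *
import sys
im,d=optics.get_image('side');x0,x1,y0,y1=map(int,sys.argv[2:6])
s=760/(x1-x0);cv2.imwrite(f'pics/{sys.argv[1]}.png',cv2.resize(im[y0:y1,x0:x1],None,fx=s,fy=s,interpolation=cv2.INTER_CUBIC))
E
python3 side.py s5 290 430 190 290
```

```text
(no output)
```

View pics/s5.png

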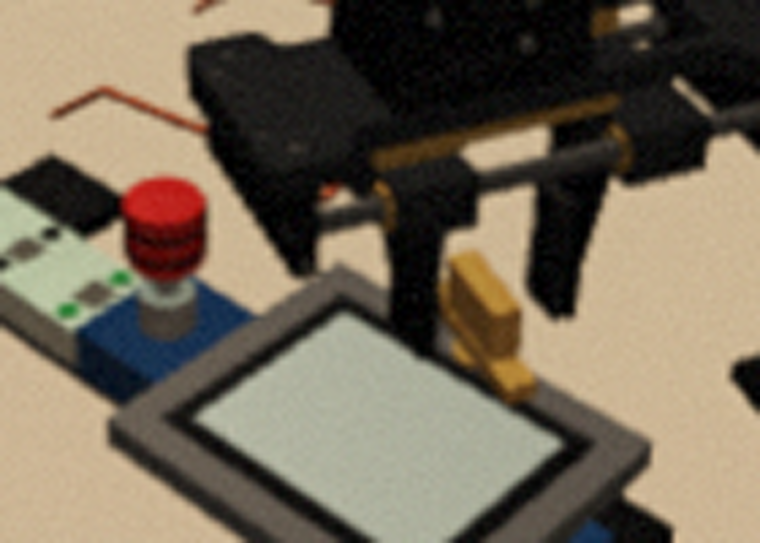

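The fingers now straddle the wing, clear of the mirror.

>>> arm_command --motion '[[[0, 0, 0], [0, 0, 0], 1], [[0, 0, 0], [0, 0, 0], 1], [[0, 0, 0], [0, 0, 0], 1], [[0, 0, 0], [0, 0, 0], 1], [[0, 0, 0], [0, 0, 0], 1], [[0, 0, 0], [0, 0, 0], 1], [[0, 0, 0], [0, 0, 0], 1]]' --force 12

```text
time: 7.35
position: [0.5437, -0.1047, 0.0601]
tool_rot: [2.654, 1.68, 0.0]
ft_force: [0.5, -0.9, -0.2]
grip_width: 0.134
```

>>> arm_command --motion '[[[0, 0, 0], [0, 0, 6], 1], [[0, 0, 0], [0, 0, 6], 1], [[0, 0, 0], [0, 0, 6], 1], [[0, 0, 0], [0, 0, 6], 1], [[0, 0, 0], [0, 0, 6], 1], [[0, 0, 0], [0, 0, 6], 1], [[0, 0, 0], [0, 0, 6], 1], [[0, 0, 0], [0, 0, 6], 1]]'

```text
time: 8.02
position: [0.5434, -0.1044, 0.06]
tool_rot: [-3.109, -0.448, 0.0]
ft_force: [-0.9, 0.0, 1.0]
grip_width: 0.138
```

>>> arm_command --motion '[[[0, 0, 0], [0, 0, 6], 1], [[0, 0, 0], [0, 0, 5], 1], [[0, 0, 0], [0, 0, 4], 1], [[0, 0, 0], [0, 0, 0], 1]]'

```text
time: 8.35
position: [0.5434, -0.1043, 0.06]
tool_rot: [-3.141, -0.043, 0.0]
ft_force: [0.1, 0.8, 1.2]
grip_width: 0.133
```

```bash
python3 - <<'E'
from h import *
st=ctrl.get_state();R=cv2.Rodrigues(st['tool_rot'])[0];print(st['ft_force'].round(2),st['torque'].round(3),'xangle',np.degrees(np.arctan2(R[1,0],R[0,0])),st['position'])
E
python3 side.py s6 290 430 190 290
```

```text
[0.12 0.79 1.21] [0.136 0.132 0.009] xangle 1.5850226747214293 [ 0.5434047  -0.10426002  0.06004033]
```

View pics/s6.png

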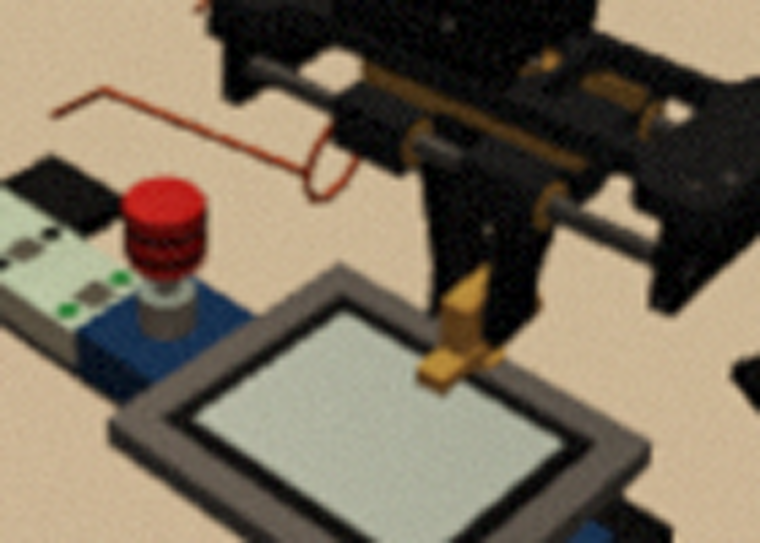

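>>> arm_command --motion '[[[0, 0, 0], [0, 0, 3], 1], [[0, 0, 0], [0, 0, 2], 1], [[0, 0, 0], [0, 0, 1], 1], [[0, 0, 0], [0, 0, 0], 1], [[0, 0, 0], [0, 0, 0], 1]]'

```text
time: 8.82
position: [0.5435, -0.1043, 0.06]
tool_rot: [-3.139, 0.115, 0.0]
ft_force: [-0.7, 1.9, 2.0]
grip_width: 0.14
```

```bash
cat > st.py <<'E'
from h import *
st=ctrl.get_state();R=cv2.Rodrigues(st['tool_rot'])[0];print(round(float(st['time']),2),st['ft_force'].round(2),st['torque'].round(3),'xangle',np.degrees(np.arctan2(R[1,0],R[0,0])).round(2),st['position'].round(4),st['grip_width'].round(3),st['joint_positions'].round(2))
E
python3 st.py
```

```text
Traceback (most recent call last):
  File "st.py", line 2, in <module>
    st=ctrl.get_state();R=cv2.Rodrigues(st['tool_rot'])[0];print(round(float(st['time']),2),st['ft_force'].round(2),st['torque'].round(3),'xangle',np.degrees(np.arctan2(R[1,0],R[0,0])).round(2),st['position'].round(4),st['grip_width'].round(3),st['joint_positions'].round(2))
                                                                                                                                                                                                                          ^^^^^^^^^^^^^^^^^^^^^^
AttributeError: 'float' object has no attribute 'round'
```

```bash
sed -i "s/st\['grip_width'\].round(3)/st['grip_width']/" st.py; python3 st.py; python3 look.py w6 wing
```

```text
8.82 [-0.74  1.89  1.98] [0.296 0.161 0.332] xangle -4.19 [ 0.5435 -0.1043  0.06  ] 0.14036136468019353 [ 0.62  0.29 -0.54  1.85  0.17  1.05 -1.63]
{'time': np.float64(8.8167), 'position': array([ 0.5435, -0.1043,  0.06  ]), 'tool_rot': array([-3.1394e+00,  1.1490e-01,  1.0000e-04]), 'ft_force': array([-0.7352,  1.8855,  1.9767]), 'grip_width': np.float64(0.1404)}
wing 0.98 [ 0.565  -0.1064  0.0881] [320. 222.]
wing 0.52 [ 0.5481 -0.1047  0.0611] [319. 237.]
```

View pics/w6.png

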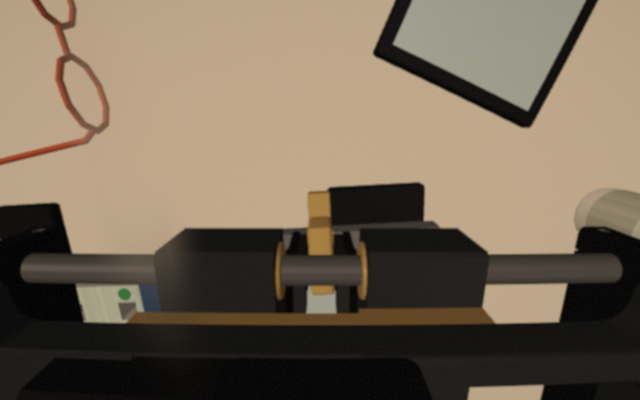

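>>> arm_command --motion '[[[0, 0, 0], [0, 0, 0], 0.5], [[0, 0, 0], [0, 0, 0], 0.5], [[0, 0, 0], [0, 0, 0], 0.5], [[0, 0, 0], [0, 0, 0], 0.5], [[0, 0, 0], [0, 0, 0], 0.4], [[0, 0, -20], [0, 0, 0], 0.4], [[0, 0, -30], [0, 0, 0], 0.4], [[0, 0, -40], [0, 0, 0], 0.4]]'

```text
time: 9.58
position: [0.5411, -0.1044, 0.1482]
tool_rot: [-3.138, 0.119, 0.009]
ft_force: [1.1, -0.2, -0.3]
grip_width: 0.584
```

>>> arm_command --motion '[[[-19.2, -31.8, 0], [0, 0, 0], 0.4], [[-19.2, -31.8, 0], [0, 0, 0], 0.4], [[-19.2, -31.8, 0], [0, 0, 0], 0.4], [[0, 0, 0], [0, 0, -3], 0.4], [[0, 0, 0], [0, 0, 0], 0.4], [[0, 0, 0], [0, 0, 0], 0.4]]'

```text
time: 10.08
position: [0.4934, -0.0057, 0.1501]
tool_rot: [3.14, -0.038, 0.001]
ft_force: [0.4, 0.2, -0.4]
grip_width: 0.598
```

```bash
python3 st.py; python3 side.py s7 260 430 170 300; python3 look.py w7 knob wing; python3 - <<'E'
from h import *
im,d=optics.get_image('top');cv2.imwrite('pics/t7.png',cv2.resize(im[150:280,280:440],None,fx=4.6,fy=4.6,interpolation=cv2.INTER_CUBIC))
E
```

```text
10.08 [ 0.43  0.21 -0.36] [-0.066 -0.002  0.001] xangle -1.4 [ 0.4934 -0.0057  0.1501] 0.5975643466088904 [ 0.57  0.06 -0.63  1.89  0.04  1.2  -1.67]
{'time': np.float64(10.1333), 'position': array([ 0.4936, -0.0063,  0.15  ]), 'tool_rot': array([ 3.1407e+00, -4.0500e-02,  7.0000e-04]), 'ft_force': array([ 0.1017, -0.5479, -0.7294]), 'grip_width': np.float64(0.6019)}
knob 0.93 [ 0.4969 -0.007   0.1009] [321. 214.]
wing 0.85 [ 0.5509 -0.1003  0.0794] [443. 134.]
```

View pics/s7.png

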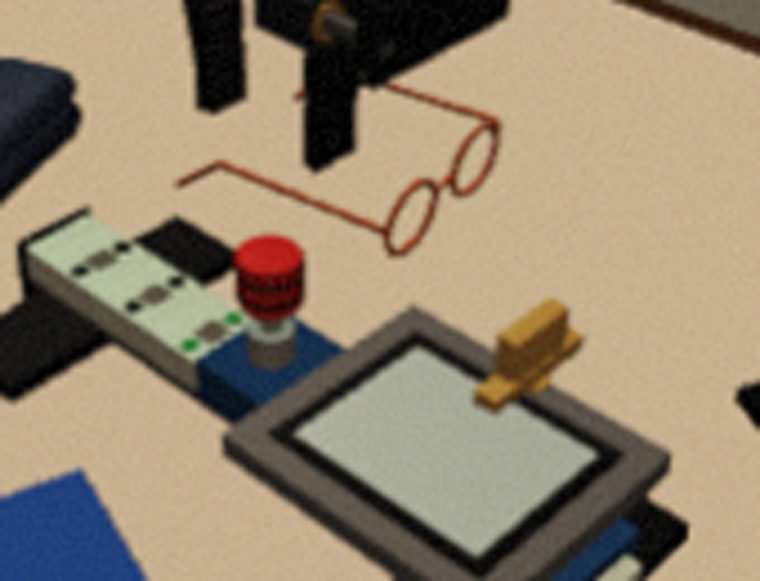

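View pics/w7.png

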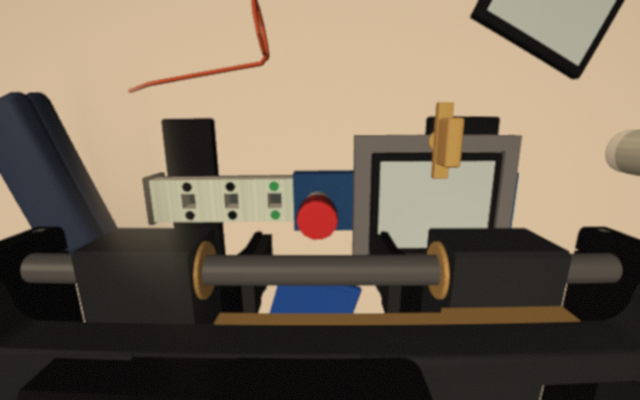

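View pics/t7.png

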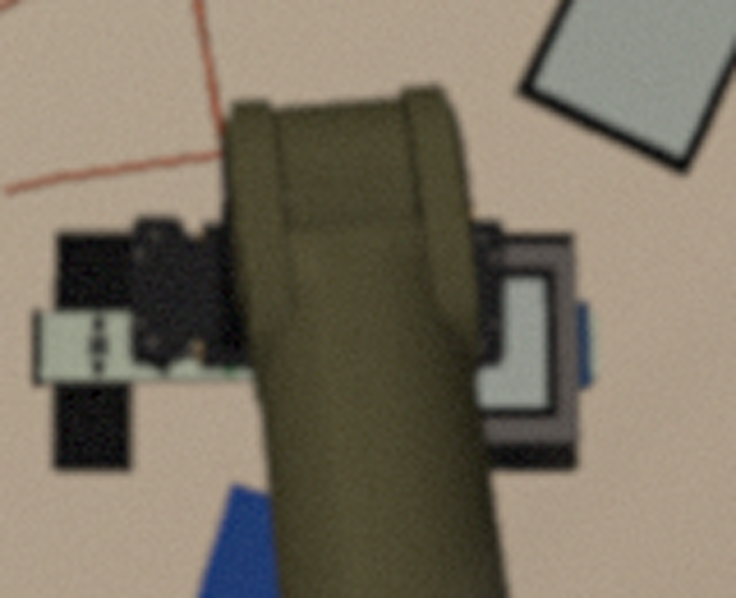

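The turnbutton now lies across the rim and over the mirror, at (443,140) in the wrist view. The knob is at (317,217). Next I measure both in the tool axes.

```bash
python3 - <<'E'
from h import *
import pickle
st=pickle.load(open('pics/w7.st','rb'));d=np.load('pics/w7.npy')
hsv=cv2.cvtColor(cv2.imread('pics/w7.png'),cv2.COLOR_BGR2HSV).astype(int);H,S,V=hsv[...,0],hsv[...,1],hsv[...,2]
R=cv2.Rodrigues(st['tool_rot'])[0]
def P(m):
    ys,xs=np.nonzero(m&(d>0));return px2w('wrist',np.c_[xs,ys],d[ys,xs],st)
m=((H<8)|(H>172))&(S>150);m[:185]=0;m[:,:280]=0;m[:,360:]=0
p=P(m);t=p[p[:,2]>.097];c=(t.max(0)+t.min(0))/2;print('knob',t.min(0),t.max(0),c,'tool',(c-st['position'])@R)
m=(H>12)&(H<28)&(S>110)&(V>90);m[:90]=0;m[190:]=0;m[:,:420]=0;m[:,475:]=0
p=P(m);b=p[p[:,2]>.085];print(len(b),cv2.minAreaRect((b[:,:2]*1000).astype(np.float32)))
b=p[(p[:,2]<.07)&(p[:,2]>.05)];print(len(b),cv2.minAreaRect((b[:,:2]*1000).astype(np.float32)))
E
```

```text
knob [ 0.47878255 -0.01820706  0.09704567] [0.5203856  0.01024169 0.28315195] [ 0.49958407 -0.00398268  0.19009881] tool [ 0.00596384 -0.00240517 -0.04007935]
853 ((544.5023193359375, -104.68231201171875), (12.723225593566895, 35.37055587768555), 88.20691680908203)
731 ((545.4923706054688, -110.26844787597656), (58.802833557128906, 28.1829776763916), 3.5920510292053223)
```

>>> arm_command --motion '[[[0, -1.7, 30], [0, 0, 0], 0.4], [[0, 0, 30], [0, 0, 0], 0.4], [[0, 0, 20], [0, 0, 0], 0.4], [[0, 0, 12], [0, 0, 0], 0.4], [[0, 0, 0], [0, 0, 0], 0.4], [[0, 0, 0], [0, 0, 0], 0.4]]'

```text
time: 10.83
position: [0.4934, -0.0036, 0.058]
tool_rot: [-3.141, 0.037, 0.001]
ft_force: [0.4, 0.2, 1.2]
grip_width: 0.602
```

```bash
python3 st.py; python3 side.py s8 260 430 170 300
```

```text
10.83 [0.41 0.23 1.17] [-0.003 -0.028  0.013] xangle -1.36 [ 0.4934 -0.0036  0.058 ] 0.6020339469722017 [ 0.55  0.17 -0.63  1.99  0.12  1.02 -1.74]
```

View pics/s8.png

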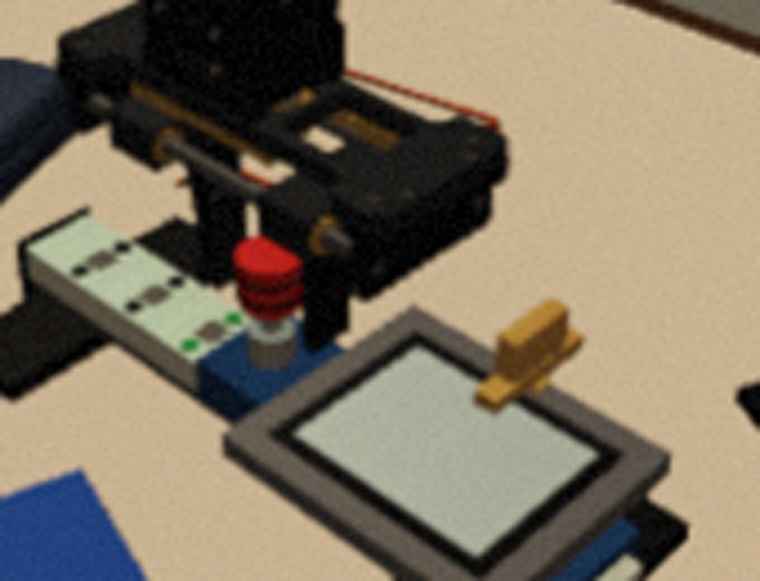

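```bash
python3 - <<'E'
from h import *
im,d=optics.get_image('side')
hsv=cv2.cvtColor(im,cv2.COLOR_BGR2HSV).astype(int);H,S,V=hsv[...,0],hsv[...,1],hsv[...,2]
ys,xs=np.mgrid[200:252,295:345];uv=np.c_[xs.ravel(),ys.ravel()];p=px2w('side',uv,d[ys,xs].ravel())
r=((((H<8)|(H>172))&(S>150))[ys,xs]).ravel();q=p[r];q=q[(q[:,2]<.11)]
t=q[q[:,2]>.098];print('knob top',t.min(0).round(4),t.max(0).round(4))
k=(im[ys,xs].max(-1)<55).ravel();f=p[k&(p[:,2]>.06)&(p[:,2]<.1)]
for s in(f[f[:,1]<-.015],f[f[:,1]>.005]):
    if len(s):print(len(s),s.min(0).round(4),s.max(0).round(4),np.median(s,0).round(4))
E
```

```text
knob top [ 0.4752 -0.0394  0.098 ] [0.4975 0.0257 0.11  ]
121 [ 0.4801 -0.039   0.0719] [ 0.5016 -0.015   0.0997] [ 0.4876 -0.0364  0.0862]
80 [0.483  0.0214 0.0739] [0.502  0.0326 0.0992] [0.4864 0.0248 0.0898]
```

>>> arm_command --motion '[[[0, 0, 0], [0, 0, 0], 1], [[0, 0, 0], [0, 0, 0], 1], [[0, 0, 0], [0, 0, 0], 1], [[0, 0, 0], [0, 0, 0], 1], [[0, 0, 0], [0, 0, 0], 1], [[0, 0, 0], [0, 0, 0], 1], [[0, 0, 0], [0, 0, 0], 1]]' --force 40

```text
time: 11.52
position: [0.4935, -0.0035, 0.0581]
tool_rot: [3.141, -0.036, 0.001]
ft_force: [0.9, -0.5, 0.3]
grip_width: 0.334
```

```bash
python3 st.py; python3 side.py s9 260 430 170 300
```

```text
11.52 [ 0.86 -0.47  0.35] [-0.02  -0.102 -0.028] xangle -1.33 [ 0.4935 -0.0035  0.0581] 0.33413361495833405 [ 0.55  0.17 -0.63  1.99  0.12  1.02 -1.74]
```

View pics/s9.png

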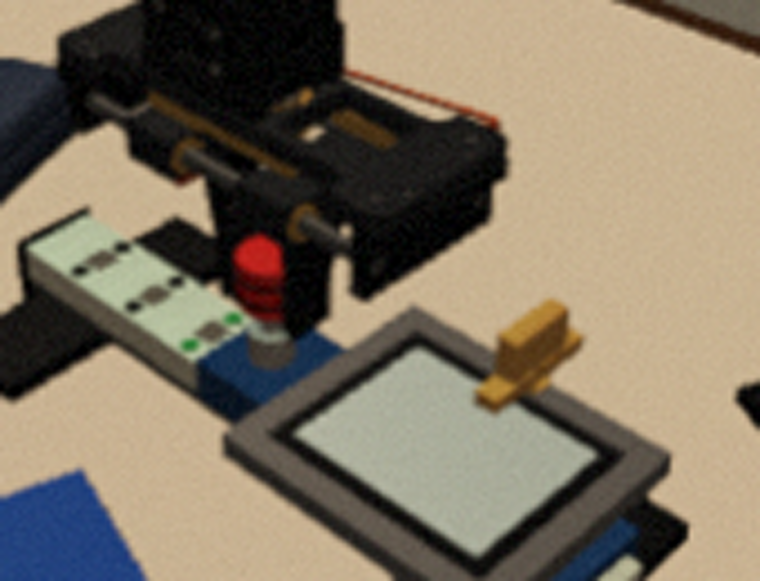

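>>> arm_command --motion '[[[0, 0, -3], [0, 0, 0], 1], [[0, 0, -4], [0, 0, 0], 1], [[0, 0, -4], [0, 0, 0], 1], [[0, 0, -4], [0, 0, 0], 1], [[0, 0, -1.5], [0, 0, 0], 1], [[0, 0, 0], [0, 0, 0], 1], [[0, 0, 0], [0, 0, 0], 1]]'

```text
time: 12.15
position: [0.4934, -0.0035, 0.0742]
tool_rot: [-3.141, 0.037, -0.001]
ft_force: [3.8, 0.6, -7.3]
grip_width: 0.337
```

```bash
python3 st.py; python3 side.py s10 260 430 170 300
```

```text
12.15 [ 3.77  0.6  -7.32] [ 0.003 -0.934 -0.014] xangle -1.33 [ 0.4934 -0.0035  0.0742] 0.3368709676325173 [ 0.55  0.15 -0.64  1.97  0.1   1.05 -1.72]
```

View pics/s10.png

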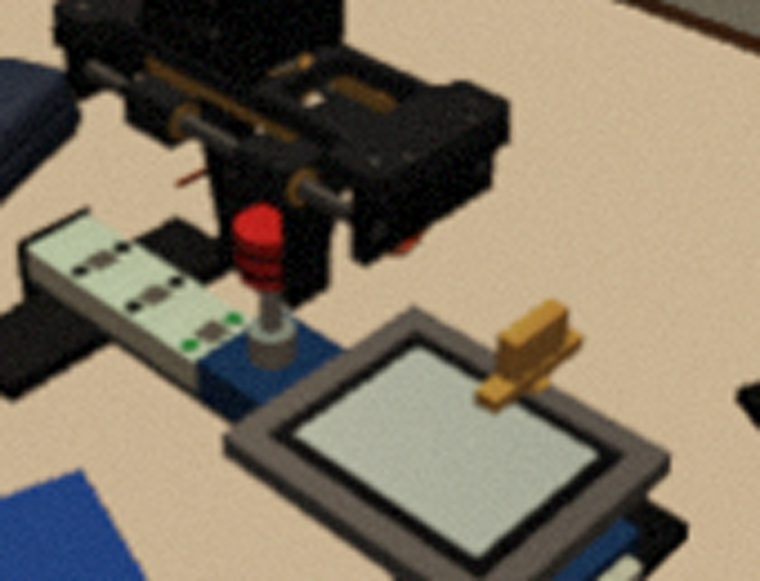

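>>> arm_command --motion '[[[0, -6, 0], [0, 0, 0], 1], [[0, -7, 0], [0, 0, 0], 1], [[0, -8, 0], [0, 0, 0], 1], [[0, -8, 0], [0, 0, 0], 1], [[0, -7, 0], [0, 0, 0], 1], [[0, -4, 0], [0, 0, 0], 1], [[0, 0, 0], [0, 0, 0], 1], [[0, 0, 0], [0, 0, 0], 1]]'

```text
time: 12.87
position: [0.4942, 0.038, 0.0744]
tool_rot: [-3.14, 0.035, 0.0]
ft_force: [3.8, 1.0, -7.4]
grip_width: 0.333
```

```bash
python3 st.py; python3 side.py s11 240 410 160 290; python3 look.py w11 wing cradle
```

```text
12.87 [ 3.84  0.99 -7.36] [ 0.232 -0.884 -0.014] xangle -1.26 [0.4942 0.038  0.0744] 0.33331788237721943 [ 0.5   0.16 -0.67  1.97  0.11  1.05 -1.81]
{'time': np.float64(12.9167), 'position': array([0.4941, 0.0376, 0.0744]), 'tool_rot': array([-3.1403e+00,  3.5100e-02,  2.0000e-04]), 'ft_force': array([ 4.7384,  1.0567, -7.0383]), 'grip_width': np.float64(0.333)}
wing 0.73 [ 0.5506 -0.061   0.0797] [505. 141.]
wing 0.4 [0.5218 0.0052 0.0448] [369. 185.]
cradle 0.87 [ 0.52   -0.0325  0.0553] [432. 190.]
```

View pics/s11.png

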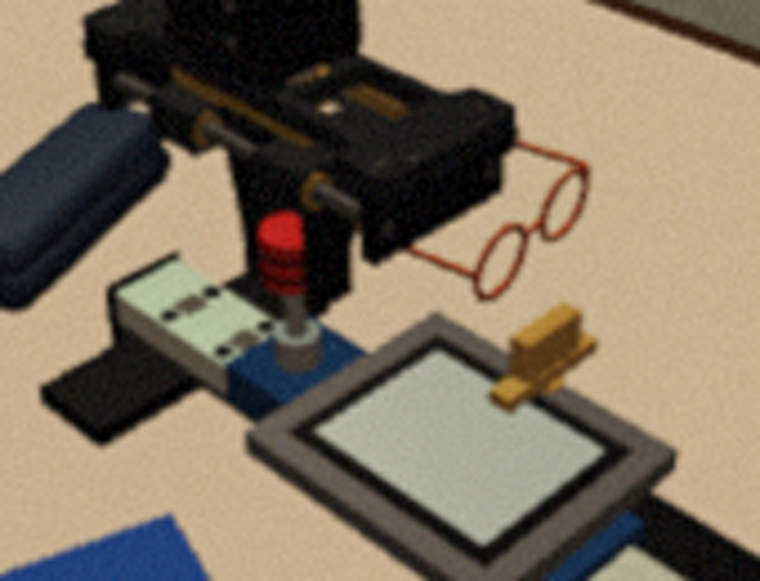

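View pics/w11.png

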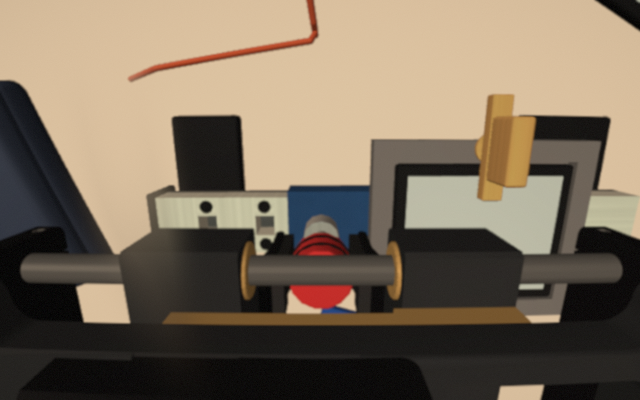

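>>> arm_command --motion '[[[0, 1, 0], [0, 0, 0], 1], [[0, 0, 4], [0, 0, 0], 1], [[0, 0, 4], [0, 0, 0], 1], [[0, 0, 4], [0, 0, 0], 1], [[0, 0, 4], [0, 0, 0], 1], [[0, 0, 3], [0, 0, 0], 1], [[0, 0, 0], [0, 0, 0], 1]]'

```text
time: 13.65
position: [0.4942, 0.0353, 0.0553]
tool_rot: [3.141, -0.037, -0.0]
ft_force: [1.0, 0.1, 1.9]
grip_width: 0.333
```

```bash
python3 st.py; python3 side.py s12 240 410 160 290
```

```text
13.65 [0.95 0.09 1.91] [ 0.061 -0.159  0.029] xangle -1.33 [0.4942 0.0353 0.0553] 0.33296211972692397 [ 0.49  0.18 -0.66  1.98  0.13  1.02 -1.83]
```

View pics/s12.png

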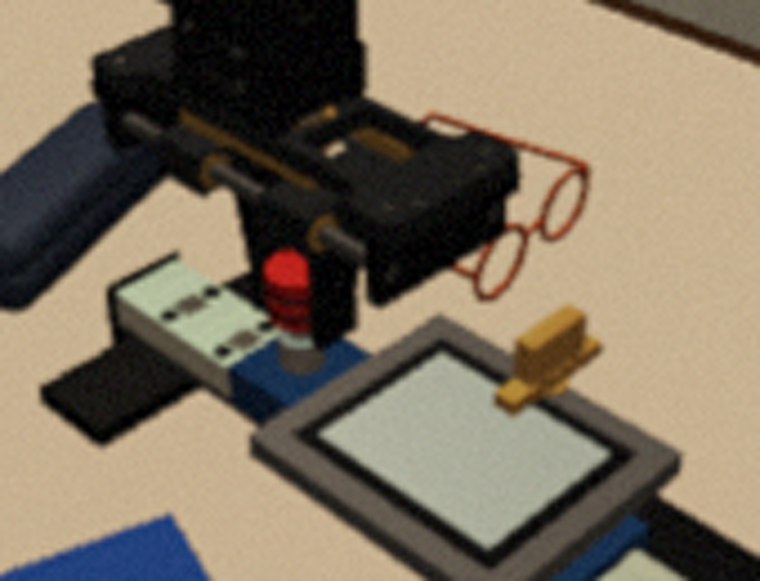

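>>> arm_command --motion '[[[0, 0, 2], [0, 0, 0], 1], [[0, 0, 1.5], [0, 0, 0], 1], [[0, 0, 1], [0, 0, 0], 1], [[0, 0, 0], [0, 0, 0], 1], [[0, 0, 0], [0, 0, 0], 1]]' --force 50

```text
time: 14.12
position: [0.4943, 0.0353, 0.0522]
tool_rot: [3.14, -0.037, -0.0]
ft_force: [-3.1, -0.2, 10.8]
grip_width: 0.331
```

```bash
python3 st.py
```

```text
14.12 [-3.09 -0.16 10.79] [-0.085  0.798  0.013] xangle -1.34 [0.4943 0.0353 0.0522] 0.33078069996480314 [ 0.49  0.19 -0.66  1.99  0.14  1.01 -1.83]
```

>>> arm_command --motion '[[[0, 0, 0.7], [0, 0, 0], 1], [[0, 0, 0], [0, 0, 0], 1], [[0, 0, 0], [0, 0, 0], 1]]'

```text
time: 14.37
position: [0.4944, 0.0353, 0.0521]
tool_rot: [3.14, -0.037, -0.0]
ft_force: [-5.4, -0.7, 15.2]
grip_width: 0.328
```

```bash
python3 st.py; python3 side.py s13 240 410 160 290; python3 - <<'E'
from h import *
im,d=optics.get_image('side')
hsv=cv2.cvtColor(im,cv2.COLOR_BGR2HSV).astype(int);H,S,V=hsv[...,0],hsv[...,1],hsv[...,2]
m=((H<8)|(H>172))&(S>150);m[:205]=0;m[250:]=0;m[:,:290]=0;m[:,330:]=0
ys,xs=np.nonzero(m);p=px2w('side',np.c_[xs,ys],d[ys,xs]);print('knob top z pct',np.percentile(p[:,2],[50,80,90,97]))
for r in models.search_frame('side','mirror_mid')+models.search_frame('side','knob'):print(round(r['conf'],2),c2w('side',r['location']).round(3))
im,d=optics.get_image('top');cv2.imwrite('pics/t13.png',cv2.resize(im[120:310,220:480],None,fx=3,fy=3,interpolation=cv2.INTER_CUBIC))
E
```

```text
14.37 [-5.37 -0.75 15.24] [-0.036  1.209  0.01 ] xangle -1.34 [0.4944 0.0353 0.0521] 0.32760565793209595 [ 0.49  0.19 -0.66  1.99  0.14  1.01 -1.83]
knob top z pct [0.09246263 0.09559795 0.10113168 0.14248078]
0.94 [[ 0.484 -0.069  0.06 ]]
0.88 [[0.339 0.005 0.007]]
0.85 [[ 0.678 -0.239  0.006]]
0.73 [[0.484 0.035 0.093]]
```

View pics/s13.png

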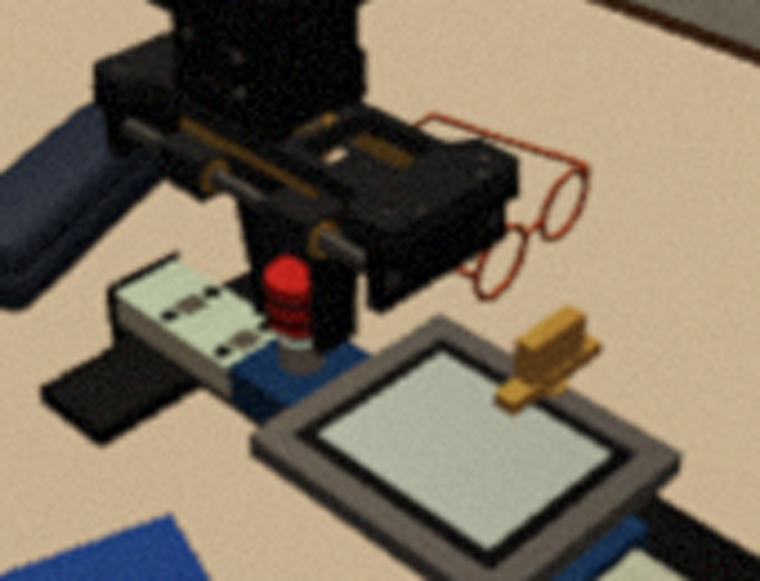

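View pics/t13.png

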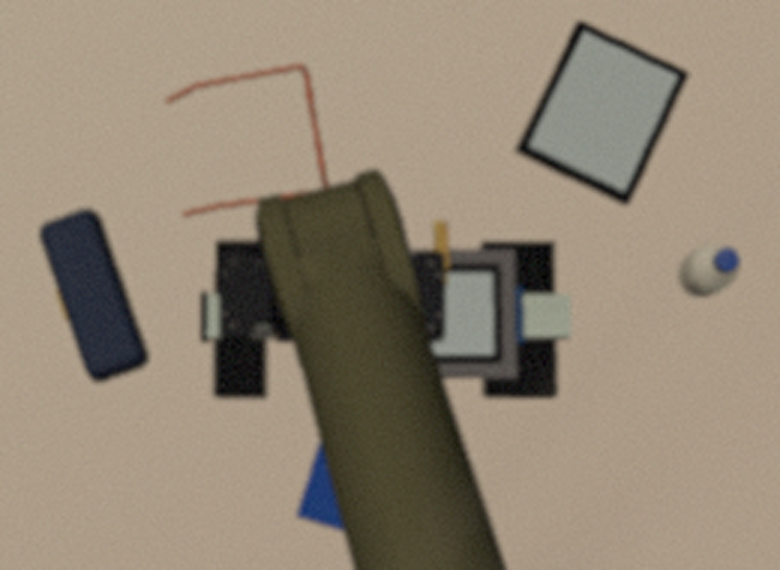

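```bash
python3 - <<'E'
from h import *
print(ctrl.close_job());print(ctrl.get_state()['ft_force'])
E
```

```text
the job is handed in; nothing more can be done
None
the job is handed in; nothing more can be done
```

I turned the turnbutton against its stop, across the rim and over the mirror. Then I pulled the knob up, slid the carriage to the green-dotted hole, and pushed the knob down. I handed the job in at about 14.5 s, still gripping the knob and pressing it down.

**Last checks:**
- **Turnbutton:** the wing lay at −1.8° in the wrist view, against the stand axis at −1.25°, and the stop took 0.33 Nm.
- **Pull:** the spring force of 7.3 N fitted about 22 mm of lift, so the pin was clear of the rail.
- **Knob home:** the TCP was 22 mm below that lifted height. A further 0.7 mm push moved it only 0.1 mm while the force rose from 10.8 to 15.2 N. The knob top measured about 96 mm, as expected when home.
- **Carriage:** the knob ended 38.8 mm along the rail from where I gripped it. That is within the pin's 1.5 mm play either way at the 40 mm hole.
- **Bystanders:** the mirror was still in its cradle, and the spectacles, case and spray bottle looked unmoved.

**What disagreed:** the fingertips were seen about 14 mm behind the TCP, not 14 mm ahead as described. My first close therefore shut just above the wing without any contact force. I went lower using the measured offset, and both grasps then held.

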